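# Sweep used vial caps off the stage plate into the waste tray

## Task

Without picking anything up, sweep the three used red caps with the fingertips across the black plate and over its edge so that all of them drop into the red waste tray (which may be on either side). None of them may go into the white tray, and the two vials on the plate and everything else must stay standing where they are.

Things in the scene. Friction and masses are not known exactly. Their poses are not given: they have to be found in the camera images.
- plate: fixed black plate, 280 mm along its x, 240 mm along its y, flat top 30 mm high; origin at the centre of its underside on the worktop, z up. A tray stands at its +y and its -y edge. Along its x the caps are at least 40 mm (centre to centre) from both vials and 30 mm from one another, so a straight sweep along its y, square to the edge, clears the vials
- red_tray: fixed open red tray, the waste tray: outside 270 mm along its x, 106 mm along its y, 24 mm high, walls and floor 3 mm; origin at the centre of its underside on the worktop, z up, axes parallel to the plate's. A long side stands 1 mm from the plate's edge and its rim is 6 mm lower than the plate's top. It is at the plate's +y or -y edge
- white_tray: fixed open white tray of the same size and frame as the red one, against the other y edge of the plate; not for caps. The blue-lidded jar stands in it
- cap1_center (a point): red plastic vial cap, an upright disc 26 mm in diameter and 14 mm high, about 15 g, loose on the black plate; this point is its centre, 7 mm above the plate at the start
- cap2_center (a point): red plastic vial cap, an upright disc 26 mm in diameter and 14 mm high, about 15 g, loose on the black plate; this point is its centre, 7 mm above the plate at the start
- cap3_center (a point): red plastic vial cap, an upright disc 26 mm in diameter and 14 mm high, about 15 g, loose on the black plate; this point is its centre, 7 mm above the plate at the start
- cap1: the same red cap as cap1_center; origin at the centre of its underside
- cap2: the same red cap as cap2_center; origin at the centre of its underside
- cap3: the same red cap as cap3_center; origin at the centre of its underside
- vial1: amber glass sample vial with a white cap, 20 mm in diameter and 50 mm tall, standing loose on the black plate between the caps, to be left alone; origin at the centre of its underside, z up its axis
- vial2: amber glass sample vial with a white cap, 20 mm in diameter and 50 mm tall, standing loose on the black plate between the caps, to be left alone; origin at the centre of its underside, z up its axis
- jar: glass jar with blue lid, 44 mm in diameter, 50 mm tall, loose in the white tray; origin at the centre of its underside
- wash_bottle: white wash bottle with a blue cap, 64 mm in diameter, 170 mm tall, loose on the worktop to the left of the trays; origin at the centre of its underside
- slide_box: green slide box 100 x 85 x 35 mm, loose on the worktop to the right of the trays; origin at the centre of its underside
- beaker: glass beaker 70 mm in diameter, 85 mm tall, loose on the worktop to the far left; origin at the centre of its underside

How it is judged (in metres and radians):
At the end, for the whole second after the job is handed in: All three red caps lie at rest (under 20 mm/s) in the red tray: centres within its walls, under 28 mm above the worktop. Both vials upright (within 0.15 rad) and within 12 mm of where they stood; jar, wash bottle, slide box and beaker within 20 mm of where they stood (x of cap1_center in the frame of red_tray between -0.132 and 0.132 m and y of cap1_center in the frame of red_tray between -0.05 and 0.05 m and z of each of cap1_center, cap2_center, cap3_center in the frame of red_tray below 0.028 m and linear speed of each of cap1, cap2, cap3 below 0.02 m/s and x of cap2_center in the frame of red_tray between -0.132 and 0.132 m and y of cap2_center in the frame of red_tray between -0.05 and 0.05 m and x of cap3_center in the frame of red_tray between -0.132 and 0.132 m and y of cap3_center in the frame of red_tray between -0.05 and 0.05 m and distance of each of vial1, vial2 from where it was at the start of the episode below 0.012 m and angle between each of vial1, vial2's own z axis and vertical below 0.15 rad and distance of each of jar, wash_bottle, slide_box, beaker from where it was at the start of the episode below 0.02 m); the robot touches nothing.
It fails at once if a cap is lifted more than about 20 mm off the plate (height (world z) of any of cap1_center, cap2_center, cap3_center above 0.058 m).
It fails at once if a vial on the plate is moved more than 12 mm, lifted or tipped ((distance of vial1 from where it was at the start of the episode above 0.012 m or angle between vial1's own z axis and vertical above 0.3 rad) or (distance of vial2 from where it was at the start of the episode above 0.012 m or angle between vial2's own z axis and vertical above 0.3 rad)).
It fails at once if the jar, wash bottle, slide box or beaker is moved more than 20 mm (distance of any of jar, wash_bottle, slide_box, beaker from where it was at the start of the episode above 0.02 m).
It fails at once if a cap goes into the white tray ((x of cap1_center in the frame of white_tray between -0.132 and 0.132 m and y of cap1_center in the frame of white_tray between -0.05 and 0.05 m and z of cap1_center in the frame of white_tray below 0.026 m) or (x of cap2_center in the frame of white_tray between -0.132 and 0.132 m and y of cap2_center in the frame of white_tray between -0.05 and 0.05 m and z of cap2_center in the frame of white_tray below 0.026 m) or (x of cap3_center in the frame of white_tray between -0.132 and 0.132 m and y of cap3_center in the frame of white_tray between -0.05 and 0.05 m and z of cap3_center in the frame of white_tray below 0.026 m)).
It also fails if it takes over 48 s, if anything falls off the work surface, if the arm or the gripper's body presses on something with over 40 N, if the wrist force passes 120 N, or if a joint passes its speed limit or range.

## Robot

A 6-joint arm with a two-finger parallel gripper is mounted at the origin on the work surface. World frame = base frame: x ahead of the robot, y to its left, z up, the work surface at z = 0. Lengths are in mm, angles in rad, forces in N, time in s.
With the tool pointing down it reaches from about 350 to 1000 mm from the base axis. Payload 7.1 kg.
Tool frame: the origin (TCP) lies midway between the tips of the shut fingers; the grasp point (between the pads) lies 19 mm behind it; z points along the fingers, y is the line along which they close (so a half turn about z gives the same grasp; the last joint's range is limited). The gripper opens to 85 mm and grips with 20 to 120 N. Pads are 22 mm wide; open, the fingers measure 114 mm over their backs; the gripper's body (76 mm by 85 mm) begins 54 mm behind the grasp point. The pads swing forward as they close: fully open they stand 13 mm farther back than shut.
Start: joints at [1.25, 0.423, 1.63, -0, 1.089, -0.019], TCP at [185.743, 596.745, 231.319] pointing down, gripper open.
Joint ranges: [-3, 3], [-0.9, 2.11], [0.09, 2.58], [-1.31, 4.45], [0.11, 2.69], [-2.54, 2.54]. Speed limits (rad/s): [2.39, 2.39, 3.01, 3.14, 3.14, 3.14].

## Interface

Orientations are given as a 3x3 rotation matrix whose columns are the frame's x, y, z axes.
In Python, from cell import get_obs, imaging, arm, silhouettes, spot_point gives the robot as it stands.
- The arm moves only by the tool apply_moves, never from a script. Its arguments are lists of equal length, an entry for each row: "offset": the shift along the tool's x, y, z scaled (see below), a list of three; "twist": the turn, a rotation vector about the tool's x, y, z scaled (see below), a list of three; "fingers": the closure, from 0 (fully open) to 1 (shut). In form: {"offset": [[tx, ty, tz], ...], "twist": [[ax, ay, az], ...], "fingers": [fingers, ...]}. A call has exactly 8 rows; each row is the pose to reach, as a shift and turn from the pose commanded when the call began, along the tool's axes at that moment, turning the shorter way round; what a row does not reach only later rows make up. The controller multiplies each number of a shift by 40 cm and each number of a turn by pi rad. A row lasts 1/8 s, in which the tool goes at most 62.5 mm and 10.7 degrees, less where a joint would pass 70% of its speed; a pose out of reach is approached as far as the arm can. A call with a number of a shift or a turn outside -1 to 1 is refused whole. A call with a gripper value outside its range is refused whole. The fingers move at their own pace and stop on an object; "force" is the grip in N (left out, the last holds). Time passes only in rows, so rows that repeat a pose let the fingers close, or fill a call up. It gives the time, the measured TCP pose, the force, the opening and the grip force at its end, in the units of the state.
- get_obs(): the state, without advancing time (a new reading comes with each control period).
- imaging.camera(name): name is "side" or "top" or "wrist"; returns the picture (480x640x3 uint8, red, green, blue); there is no depth.
- imaging.camera_info(name): a dict with "camera_matrix" (3x3 intrinsics, pixels), "eye" and "orientation" of the camera in the world. Camera axes: x right, y up, looking along -z (the intrinsics and any distortion apply to the point x, -y, -z); pixel columns grow to the right and rows downward; lengths in mm; the calibration is good to about 2 mm. A picture is of the moment at which its call begins: read the wrist's pose just before it. camera_info takes no time and is no camera call; for the wrist camera it gives the pose at the moment of the call.
- arm.finish_job(): hands the job in; it is judged then, once.
Trained networks look in the newest picture that a camera, given by its name, has taken for a name from the list of things; names that differ only in an ending like _2 or _b are one class to them, and where a whole thing is asked for, a point or a joint stands for the part that bears it (a point fixed in the world has none). Each returns a list of dicts, best first, with "confidence" (0 to 1); they miss things now and then, are a little off and sometimes report something else, mostly with a low value. They report only what shows in the picture. A call takes as long as a camera call.
- silhouettes(camera, query): "mask" (480x640 bool, what is visible of it) and "pixel" ([column, row] in pixels, amid what is visible of it).
- spot_point(camera, query): "pixel" ([column, row] in pixels: a listed point, or the origin of a listed thing).
The state is a dict: "clock": time; "joint_pos": joint angles; "dq": joint speeds; "joint_torque": joint torques, N m; "position": TCP position; "orientation": TCP orientation; "contact_force": force on the tool from outside, world axes, zero at the start; "torque": the same for the moment, N m; "opening": finger opening in mm; "grasp_force": force on a finger pad.
Only numpy, scipy, OpenCV 4.12 (cv2) and the standard library are available. Lean on these libraries where they do the work, as an engineer would, in place of code of your own. Each camera call takes 0.05 s, during which the arm holds its last target. There are 200 camera calls.

## Working session

There is one attempt and no reset: what is moved stays moved. The work goes in short steps, Python scripts to look and compute and a tool call to move; the robot and the scene stay as the last step left them, time stands still between calls to the robot, and variables do not carry over. Pictures are saved under pics/ and viewed, at most 10 in all, crops included, and the job is handed in when it is done.

Besides the shell and the picture viewer there is one more tool, called after "Request:" in YAML: its name, and indented under it one key for each argument. apply_moves: Moves the arm, as the interface text tells. Its arguments: {"type":"object","properties":{"offset":{"type":"array","items":{"type":"array","items":{"type":"number"}}},"twist":{"type":"array","items":{"type":"array","items":{"type":"number"}}},"fingers":{"type":"array","items":{"type":"number"}},"force":{"type":"number"}},"required":["offset","twist","fingers"]}

```bash
mkdir -p pics; ls; cat > h.py <<'E'
import numpy as np, cv2
from cell import get_obs, imaging, arm, silhouettes, spot_point
def unproj(cam,px,z):
    i=imaging.camera_info(cam);K=np.array(i["camera_matrix"],float);R=np.array(i["orientation"],float);e=np.array(i["eye"],float)
    d=np.linalg.inv(K)@np.array([px[0],px[1],1.]);d=R@np.array([d[0],-d[1],-d[2]])
    return e+d*(z-e[2])/d[2]
E
python3 - <<'E'
from h import *
o=get_obs();print({k:np.round(v,3).tolist() for k,v in o.items()})
print({k:(np.round(v,3).tolist() if not isinstance(v,str) else v) for k,v in imaging.camera_info("top").items()})
im=imaging.camera("top");cv2.imwrite("pics/top.png",im[:,:,::-1])
for q,z in [("cap1_center",37),("vial1",30),("plate",0),("red_tray",0),("white_tray",0),("jar",3),("wash_bottle",0),("slide_box",0),("beaker",0)]:
    for r in spot_point("top",q): print(q,np.round(r["confidence"],2),np.round(r["pixel"],1),np.round(unproj("top",r["pixel"],z),1))
E
```

```text
pics
{'clock': 0.0, 'joint_pos': [1.25, 0.424, 1.631, 0.0, 1.089, -0.019], 'dq': [-0.001, 0.001, -0.001, -0.0, -0.0, 0.0], 'joint_torque': [-0.001, -55.736, -28.176, -0.0, 0.007, 0.0], 'position': [185.56, 596.229, 230.526], 'orientation': [[-0.955, 0.297, -0.001], [0.297, 0.955, -0.002], [0.0, -0.002, -1.0]], 'contact_force': [-0.116, -0.395, 0.51], 'torque': [0.006, -0.06, 0.014], 'grasp_force': 0.0, 'opening': 85.767}
{'camera_matrix': [[610.952, 0.0, 321.743], [0.0, 610.952, 245.47], [0.0, 0.0, 1.0]], 'eye': [432.321, 20.841, 1330.223], 'orientation': [[-0.019, 0.994, -0.104], [-1.0, -0.02, -0.006], [-0.008, 0.104, 0.995]]}
cap1_center 0.68 [348.  296.3] [458.6 -24.3  37. ]
vial1 0.68 [317.6 251. ] [556.6  38.1  30. ]
vial1 0.54 [357.8 242.8] [572.4 -48.2  30. ]
vial1 0.35 [359.6 274.3] [505.  -50.3  30. ]
plate 0.82 [339.7 252.6] [554.9  -9.7   0. ]
red_tray 0.93 [421.5 236.9] [ 585.8 -189.5    0. ]
jar 0.82 [274.  299.8] [454.9 134.9   3. ]
jar 0.57 [322.9 215.4] [637.4  25.4   3. ]
wash_bottle 0.96 [139.3 294. ] [473.3 428.3   0. ]
wash_bottle 0.33 [153.5 231.8] [609.2 398.6   0. ]
wash_bottle 0.18 [361.5 275. ] [505.  -56.1   0. ]
slide_box 0.81 [539.6 257.7] [ 535.  -444.7    0. ]
beaker 0.81 [153.3 233.2] [606.1 399.    0. ]
```

```bash
python3 - <<'E'
from h import *
im=cv2.imread("pics/top.png")
c=im[150:375,220:480];cv2.imwrite("pics/topc.png",cv2.resize(c,None,fx=2.66,fy=2.66,interpolation=cv2.INTER_CUBIC))
hsv=cv2.cvtColor(im,cv2.COLOR_BGR2HSV)
m=(((hsv[...,0]<8)|(hsv[...,0]>172))&(hsv[...,1]>120)&(hsv[...,2]>60)).astype(np.uint8)
n,l,s,ce=cv2.connectedComponentsWithStats(m)
for i in range(1,n):
    if s[i,4]>20: print("red",s[i],ce[i].round(1),unproj("top",ce[i],40).round(1), cv2.boxPoints(cv2.minAreaRect(np.argwhere(l==i)[:,::-1].astype(np.float32))).round().tolist() if s[i,4]>800 else "")
for q in ["plate","red_tray","white_tray"]:
    for r in silhouettes("top",q)[:1]:
        print(q,r["confidence"],r["pixel"]); b=cv2.minAreaRect(np.argwhere(r["mask"])[:,::-1].astype(np.float32))
        z=30 if q=="plate" else 24
        P=np.array([unproj("top",p,z) for p in cv2.boxPoints(b)]);print(P.round(0).tolist(),P.mean(0).round(1))
for q in ["cap2_center","cap3_center","vial2"]:
    for r in spot_point("top",q): print(q,round(r["confidence"],2),np.round(r["pixel"],1))
E
```

```text
red [ 388  173   75  131 6090] [424.5 238.5] [ 577.6 -189.5   40. ] [[387.0, 182.0], [436.0, 171.0], [462.0, 294.0], [414.0, 304.0]]
red [318 210  13  13 129] [323.7 216. ] [630.4  23.5  40. ] 
red [354 268  13  12 130] [359.9 273.4] [506.3 -50.4  40. ] 
red [343 291  13  13 132] [348.8 297.2] [456.7 -25.7  40. ] 
plate 0.79 [343.3, 253.7]
[[667.0, 122.0, 30.0], [711.0, -117.0, 30.0], [435.0, -163.0, 30.0], [393.0, 71.0, 30.0]] [551.4 -21.7  30. ]
red_tray 0.66 [424.0, 236.5]
[[705.0, -116.0, 24.0], [726.0, -223.0, 24.0], [459.0, -269.0, 24.0], [438.0, -164.0, 24.0]] [ 582.  -192.8   24. ]
white_tray 0.62 [266.4, 265.9]
[[644.0, 227.0, 24.0], [662.0, 121.0, 24.0], [398.0, 74.0, 24.0], [380.0, 177.0, 24.0]] [520.8 149.8  24. ]
cap2_center 0.53 [363.3 270.6]
cap3_center 0.65 [321.6 216.6]
vial2 0.68 [317.6 251. ]
vial2 0.54 [357.8 242.8]
vial2 0.35 [359.6 274.3]
```

View pics/topc.png

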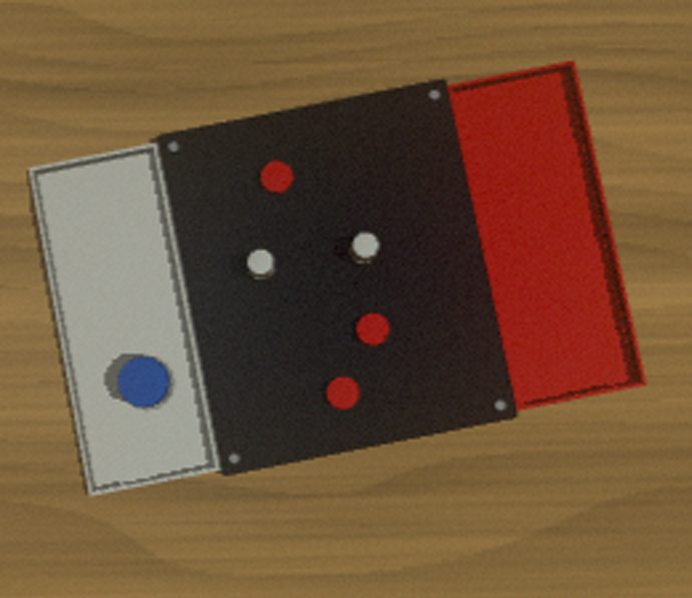

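View pics/top.png

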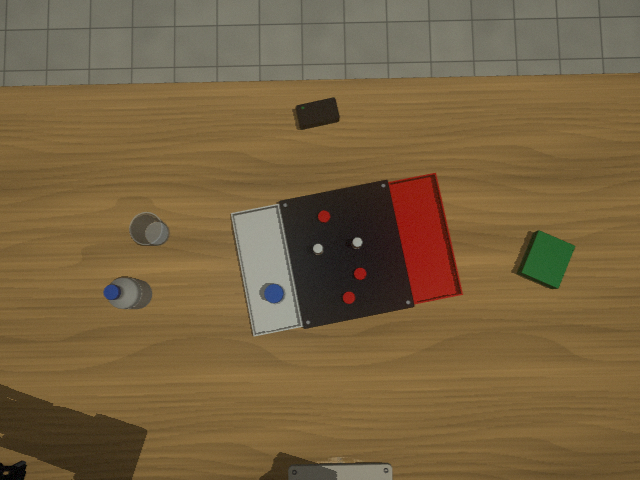

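The top view shows the red tray on the right (world −y), and the jar in the white tray on the left. The caps are at px (324,216), (360,273) and (349,297), and the vials at (318,249) and (357,242). Next I'll work these out in the plate frame and check the gripper shape from the side.

```bash
python3 - <<'E'
from h import *
# plate screws/corners from crop picture
cr=lambda u,v:(u/2.66+220-.3,v/2.66+150-.3)
c=np.array([unproj("top",cr(*p),30)[:2] for p in [(158,137),(446,80),(517,416),(222,474)]])
print("corners",c.round(0).tolist())
m=silhouettes("top","red_tray") if False else None
# fit: mean centre, x axis = (0->3 reversed)
ctr=c.mean(0); d=(c[0]-c[3])+(c[1]-c[2]); a=np.arctan2(d[1],d[0])
d2=(c[0]-c[1])+(c[3]-c[2]); a2=np.arctan2(-d2[0],d2[1])
print(ctr.round(1),np.degrees([a,a2]).round(2),np.linalg.norm(c[0]-c[3]),np.linalg.norm(c[0]-c[1]))
a=(a+a2)/2;R=np.array([[np.cos(a),-np.sin(a)],[np.sin(a),np.cos(a)]])
for n,p,z in [("A",(323.7,216),42),("B",(359.9,273.4),42),("C",(348.8,297.2),42),("v1",cr(260,263),80),("v2",cr(365,246),80),("jar",cr(144,381),53),("red",(424.5,238.5),14)]:
    w=unproj("top",p,z)[:2];print(n,w.round(1),"plate",(R.T@(w-ctr)).round(1))
im=imaging.camera("side");cv2.imwrite("pics/side.png",im[:,:,::-1])
E
```

```text
corners [[666.0, 119.0], [708.0, -116.0], [435.0, -164.0], [394.0, 72.0]]
[551.  -22.1] [ 9.95 10.04] 276.0741805239385 238.50019778750894
A [630.1  23.5] plate [85.8 31.3]
B [506.2 -50.4] plate [-49. -20.]
C [456.6 -25.8] plate [-93.6  12.8]
v1 [556.8  37.7] plate [16.1 57.9]
v2 [568.4 -43.8] plate [ 13.4 -24.3]
jar [468.4 130.8] plate [-54.8 164.9]
red [ 580.6 -193.7] plate [  -0.6 -174.1]
```

View pics/side.png

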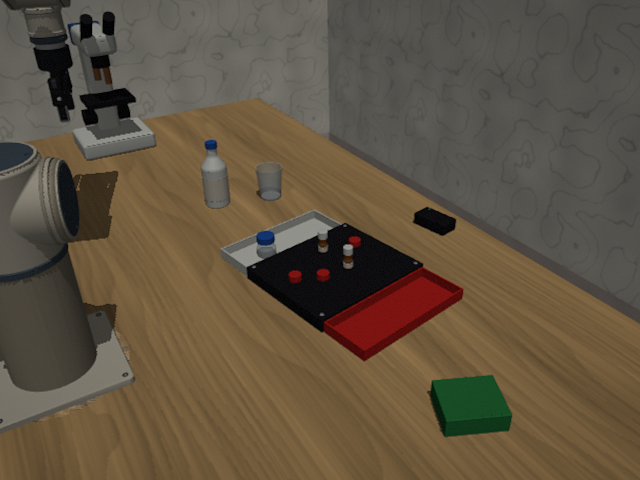

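```bash
cat >> h.py <<'E'
from scipy.spatial.transform import Rotation as Ro
a=np.radians(10);Rp=np.array([[np.cos(a),-np.sin(a)],[np.sin(a),np.cos(a)]]);ctr=np.array([551.,-22.1])
yv=np.array([Rp[0,0],Rp[1,0],0]);Rt=np.c_[np.cross(yv,[0,0,-1]),yv,[0,0,-1]]
def rows(*pts):
    o=get_obs();p=np.array(o["position"]);R=np.array(o["orientation"])
    print("t",round(o["clock"],2),"plate pos",(Rp.T@(p[:2]-ctr)).round(1),p[2].round(1),"open",round(o["opening"],1),"F",np.round(o["contact_force"],1))
    print("twist",(Ro.from_matrix(R.T@Rt).as_rotvec()/np.pi).round(4))
    for q in pts:
        w=np.r_[ctr+Rp@np.array(q[:2]),q[2]];print(q,(R.T@(w-p)/400).round(4))
E
python3 -c "
from h import *
rows((85.8,68,231),(85.8,68,110),(85.8,68,34))"
```

```text
t 0.85 plate pos [-252.2  672.9] 231.4 open 85.4 F [ 0.5 -0.4  0.3]
twist [ 0.     -0.      0.3484]
(85.8, 68, 231) [-1.4444e+00 -9.5640e-01  8.0000e-04]
(85.8, 68, 110) [-1.4444 -0.9565  0.3033]
(85.8, 68, 34) [-1.4444 -0.9565  0.4933]
```

Request:
apply_moves:
  offset:
    - [-0.95, -0.63, 0]
    - [-0.95, -0.63, 0]
    - [-0.95, -0.63, 0]
    - [-0.95, -0.63, 0]
    - [-0.95, -0.63, 0]
    - [-0.95, -0.63, 0]
    - [-0.95, -0.63, 0]
    - [-0.95, -0.63, 0]
  twist:
    - [0, 0, 0.3484]
    - [0, 0, 0.3484]
    - [0, 0, 0.3484]
    - [0, 0, 0.3484]
    - [0, 0, 0.3484]
    - [0, 0, 0.3484]
    - [0, 0, 0.3484]
    - [0, 0, 0.3484]
  fingers: [0.85, 0.85, 0.85, 0.85, 0.85, 0.85, 0.85, 0.85]

```text
clock: 1.85
position: [475.6, 240.6, 231.5]
orientation: [[-0.17, 0.985, 0.001], [0.985, 0.17, -0.0], [-0.0, 0.001, -1.0]]
contact_force: [-0.2, 1.4, -0.6]
opening: 12.6
grasp_force: 0.0
```

```bash
python3 -c "
from h import *
rows((85.8,68,231),(85.8,68,120),(85.8,68,60))"
```

```text
t 1.85 plate pos [-28.7 271.9] 231.5 open 12.6 F [-0.2  1.4 -0.6]
twist [ 0.0002  0.     -0.0012]
(85.8, 68, 231) [-0.5086  0.2881  0.0016]
(85.8, 68, 120) [-0.5085  0.2879  0.2791]
(85.8, 68, 60) [-0.5085  0.2877  0.4291]
```

Request:
apply_moves:
  offset:
    - [-0.509, 0.288, 0]
    - [-0.509, 0.288, 0]
    - [-0.509, 0.288, 0]
    - [-0.509, 0.288, 0]
    - [-0.509, 0.288, 0.1]
    - [-0.509, 0.288, 0.25]
    - [-0.509, 0.288, 0.38]
    - [-0.509, 0.288, 0.43]
  twist:
    - [0, 0, -0.001]
    - [0, 0, -0.001]
    - [0, 0, -0.001]
    - [0, 0, -0.001]
    - [0, 0, -0.001]
    - [0, 0, -0.001]
    - [0, 0, -0.001]
    - [0, 0, -0.001]
  fingers: [0.85, 0.85, 0.85, 0.85, 0.85, 0.85, 0.85, 0.85]

```text
clock: 2.85
position: [620.3, 63.1, 56.2]
orientation: [[-0.177, 0.984, -0.005], [0.984, 0.177, -0.0], [0.001, -0.005, -1.0]]
contact_force: [-0.0, -0.0, 0.3]
opening: 12.8
grasp_force: 0.0
```

```bash
python3 - <<'E'
from h import *
rows((85.8,68,34),(85.8,-130,35))
im=imaging.camera("side");cv2.imwrite("pics/s2.png",cv2.resize(im[180:330,220:420,::-1],None,fx=4,fy=4,interpolation=cv2.INTER_CUBIC))
E
```

```text
t 2.85 plate pos [83.  71.9] 56.2 open 12.8 F [-0.  -0.   0.3]
twist [-0.0016 -0.0002  0.0011]
(85.8, 68, 34) [-0.0098  0.0072  0.0556]
(85.8, -130, 35) [-0.5048  0.0054  0.0528]
```

View pics/s2.png

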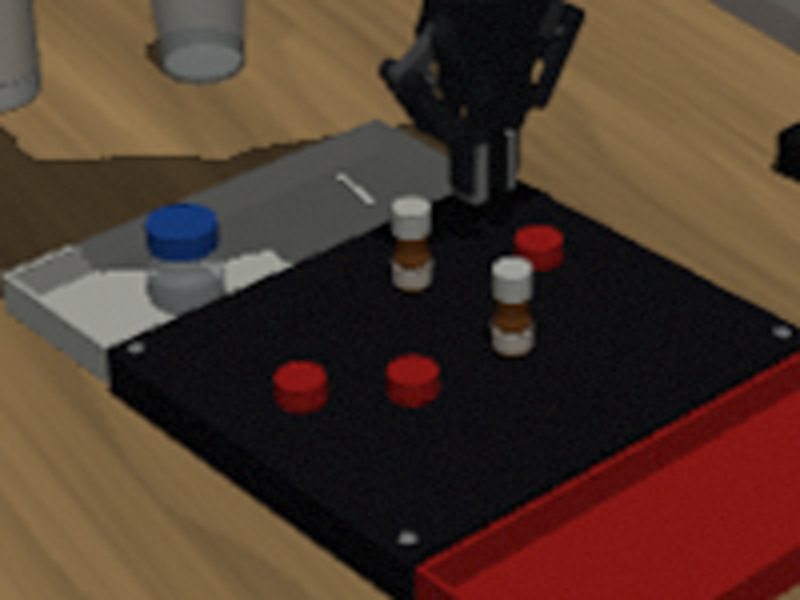

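The fingers are behind cap A (crop px 485,195) with nothing near them. Next is a gentle descent, with time to settle.

Request:
apply_moves:
  offset:
    - [-0.006, 0.004, 0.01]
    - [-0.006, 0.004, 0.03]
    - [-0.006, 0.004, 0.04]
    - [-0.006, 0.004, 0.05]
    - [-0.006, 0.004, 0.05]
    - [-0.006, 0.004, 0.05]
    - [-0.006, 0.004, 0.05]
    - [-0.006, 0.004, 0.05]
  twist:
    - [0, 0, 0]
    - [0, 0, 0]
    - [0, 0, 0]
    - [0, 0, 0]
    - [0, 0, 0]
    - [0, 0, 0]
    - [0, 0, 0]
    - [0, 0, 0]
  fingers: [0.85, 0.85, 0.85, 0.85, 0.85, 0.85, 0.85, 0.85]

```text
clock: 3.9
position: [624.5, 60.6, 39.4]
orientation: [[-0.177, 0.984, 0.0], [0.984, 0.177, -0.0], [-0.0, 0.0, -1.0]]
contact_force: [0.0, 0.4, -0.4]
opening: 12.8
grasp_force: 0.0
```

```bash
python3 -c "
from h import *
rows((85.8,68,34),(85.8,-130,34))"
```

```text
t 3.9 plate pos [86.8 68.7] 39.4 open 12.8 F [ 0.   0.4 -0.4]
twist [0.    0.    0.001]
(85.8, 68, 34) [-0.0017 -0.0024  0.0136]
(85.8, -130, 34) [-0.4967 -0.0039  0.0136]
```

Request:
apply_moves:
  offset:
    - [-0.002, -0.002, 0.008]
    - [-0.01, -0.002, 0.013]
    - [-0.04, -0.002, 0.013]
    - [-0.075, -0.002, 0.013]
    - [-0.115, -0.003, 0.013]
    - [-0.155, -0.003, 0.013]
    - [-0.195, -0.003, 0.013]
    - [-0.235, -0.003, 0.013]
  twist:
    - [0, 0, 0]
    - [0, 0, 0.001]
    - [0, 0, 0.001]
    - [0, 0, 0.001]
    - [0, 0, 0.001]
    - [0, 0, 0.001]
    - [0, 0, 0.001]
    - [0, 0, 0.001]
  fingers: [0.85, 0.85, 0.85, 0.85, 0.85, 0.85, 0.85, 0.85]

```text
clock: 4.9
position: [640.1, -33.4, 34.1]
orientation: [[-0.173, 0.985, 0.0], [0.985, 0.173, -0.0], [-0.0, 0.0, -1.0]]
contact_force: [-0.9, 0.4, 0.1]
opening: 13.1
grasp_force: 0.1
```

```bash
python3 - <<'E'
from h import *
rows((85.8,-130,34.5))
im=imaging.camera("side");cv2.imwrite("pics/s3.png",cv2.resize(im[180:330,250:470,::-1],None,fx=3.6,fy=3.6,interpolation=cv2.INTER_CUBIC))
E
```

```text
t 4.9 plate pos [ 85.8 -26.6] 34.1 open 13.1 F [-0.9  0.4  0.1]
twist [ 0.      0.     -0.0001]
(85.8, -130, 34.5) [-2.585e-01  2.000e-04 -9.000e-04]
```

View pics/s3.png

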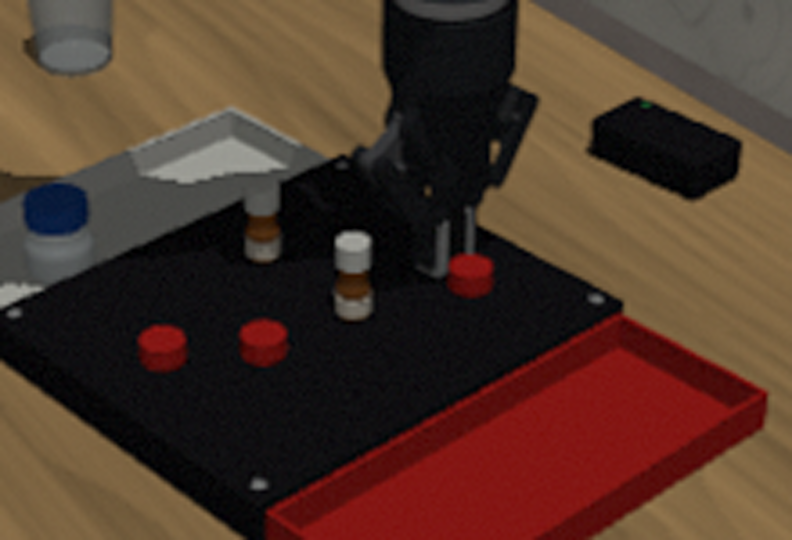

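Cap A is cradled at the two fingertips (crop px 470,275). I'll carry on over the edge.

Request:
apply_moves:
  offset:
    - [-0.03, 0, 0]
    - [-0.068, 0, 0]
    - [-0.106, 0, 0]
    - [-0.144, 0, 0]
    - [-0.182, 0, 0]
    - [-0.22, 0, 0]
    - [-0.265, 0, 0]
    - [-0.265, 0, 0]
  twist:
    - [0, 0, 0]
    - [0, 0, 0]
    - [0, 0, 0]
    - [0, 0, 0]
    - [0, 0, 0]
    - [0, 0, 0]
    - [0, 0, 0]
    - [0, 0, 0]
  fingers: [0.85, 0.85, 0.85, 0.85, 0.85, 0.85, 0.85, 0.85]

```text
clock: 5.95
position: [658.6, -138.1, 34.2]
orientation: [[-0.172, 0.985, 0.001], [0.985, 0.172, -0.0], [-0.0, 0.001, -1.0]]
contact_force: [-0.1, 0.5, -0.5]
opening: 12.9
grasp_force: 0.0
```

```bash
python3 - <<'E'
from h import *
rows((85.8,-130,120),(-49,18,120),(-49,18,34))
im=imaging.camera("side");cv2.imwrite("pics/s4.png",cv2.resize(im[180:330,250:470,::-1],None,fx=3.6,fy=3.6,interpolation=cv2.INTER_CUBIC))
E
```

```text
t 5.95 plate pos [  85.8 -132.9] 34.2 open 12.9 F [-0.1  0.5 -0.5]
twist [ 0.0002  0.0001 -0.0006]
(85.8, -130, 120) [ 7.300e-03  1.000e-04 -2.146e-01]
(-49, 18, 120) [ 0.3767 -0.3376 -0.2148]
(-49, 18, 34) [ 3.767e-01 -3.377e-01  2.000e-04]
```

View pics/s4.png

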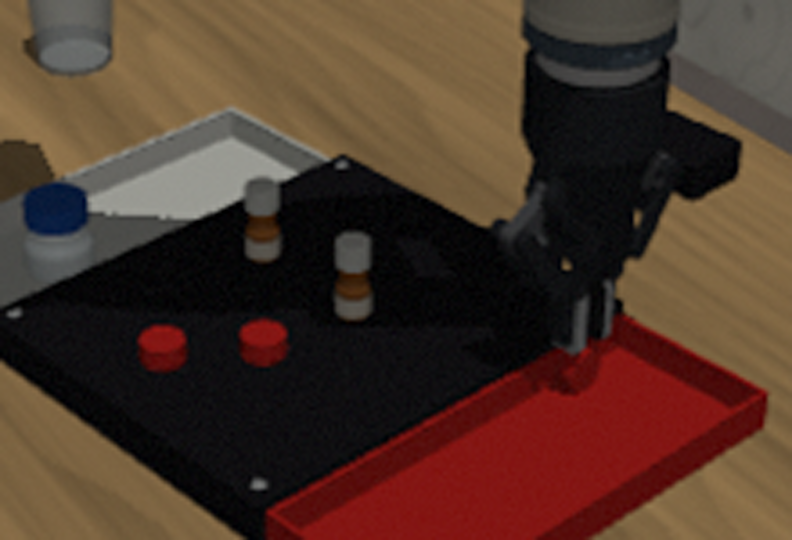

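Cap A lies in the red tray (crop px 580,370). Now I'll lift and go to cap B.

Request:
apply_moves:
  offset:
    - [0, 0, -0.13]
    - [0, 0, -0.25]
    - [0.05, -0.05, -0.25]
    - [0.15, -0.14, -0.25]
    - [0.28, -0.25, -0.25]
    - [0.382, -0.3376, -0.25]
    - [0.382, -0.3376, -0.2]
    - [0.382, -0.3376, -0.1]
  twist:
    - [0, 0, 0]
    - [0, 0, 0]
    - [0, 0, -0.0006]
    - [0, 0, -0.0006]
    - [0, 0, -0.0006]
    - [0, 0, -0.0006]
    - [0, 0, -0.0006]
    - [0, 0, -0.0006]
  fingers: [0.85, 0.85, 0.85, 0.85, 0.85, 0.85, 0.85, 0.85]

```text
clock: 7.0
position: [499.9, -8.4, 75.3]
orientation: [[-0.177, 0.984, 0.005], [0.984, 0.177, -0.0], [-0.001, 0.005, -1.0]]
contact_force: [0.2, -0.4, 0.1]
opening: 12.5
grasp_force: 0.0
```

```bash
python3 -c "
from h import *
rows((-49,20,34.5),(-49,-130,34.5))"
```

```text
t 7.0 plate pos [-48.   22.4] 75.3 open 12.5 F [ 0.2 -0.4  0.1]
twist [0.0015 0.0003 0.0012]
(-49, 20, 34.5) [-0.0058 -0.003   0.1019]
(-49, -130, 34.5) [-0.3808 -0.0044  0.1022]
```

Request:
apply_moves:
  offset:
    - [-0.004, -0.003, 0.02]
    - [-0.004, -0.003, 0.045]
    - [-0.004, -0.003, 0.065]
    - [-0.004, -0.003, 0.08]
    - [-0.004, -0.003, 0.09]
    - [-0.004, -0.003, 0.09]
    - [-0.004, -0.003, 0.09]
    - [-0.004, -0.003, 0.09]
  twist:
    - [0, 0, 0]
    - [0, 0, 0]
    - [0, 0, 0]
    - [0, 0, 0]
    - [0, 0, 0]
    - [0, 0, 0]
    - [0, 0, 0]
    - [0, 0, 0]
  fingers: [0.85, 0.85, 0.85, 0.85, 0.85, 0.85, 0.85, 0.85]

```text
clock: 8.0
position: [498.0, -11.3, 38.4]
orientation: [[-0.175, 0.984, 0.0], [0.984, 0.175, -0.0], [-0.0, 0.0, -1.0]]
contact_force: [0.5, -0.1, -0.5]
opening: 12.9
grasp_force: 0.0
```

```bash
python3 -c "
from h import *
rows((-49,20,34.5),(-49,-133,34.5))"
```

```text
t 8.0 plate pos [-50.3  19.8] 38.4 open 12.9 F [ 0.5 -0.1 -0.5]
twist [0.0001 0.     0.0006]
(-49, 20, 34.5) [0.0004 0.0032 0.0096]
(-49, -133, 34.5) [-0.3821  0.0025  0.0097]
```

Request:
apply_moves:
  offset:
    - [0, 0.003, 0.007]
    - [-0.01, 0.003, 0.0105]
    - [-0.035, 0.003, 0.0105]
    - [-0.07, 0.003, 0.0105]
    - [-0.105, 0.003, 0.0105]
    - [-0.14, 0.003, 0.0105]
    - [-0.18, 0.003, 0.0105]
    - [-0.22, 0.003, 0.0105]
  twist:
    - [0, 0, 0]
    - [0, 0, 0.0006]
    - [0, 0, 0.0006]
    - [0, 0, 0.0006]
    - [0, 0, 0.0006]
    - [0, 0, 0.0006]
    - [0, 0, 0.0006]
    - [0, 0, 0.0006]
  fingers: [0.85, 0.85, 0.85, 0.85, 0.85, 0.85, 0.85, 0.85]

```text
clock: 9.0
position: [514.7, -98.9, 34.0]
orientation: [[-0.173, 0.985, 0.0], [0.985, 0.173, -0.0], [-0.0, 0.0, -1.0]]
contact_force: [-0.3, 0.8, 0.2]
opening: 12.6
grasp_force: 0.0
```

```bash
python3 -c "
from h import *
rows((-49,-133,34.5))"
```

```text
t 9.0 plate pos [-49.1 -69.3] 34.0 open 12.6 F [-0.3  0.8  0.2]
twist [ 0.      0.     -0.0001]
(-49, -133, 34.5) [-0.1591  0.0003 -0.0014]
```

Request:
apply_moves:
  offset:
    - [-0.03, 0, 0]
    - [-0.065, 0, 0]
    - [-0.1, 0, 0]
    - [-0.135, 0, 0]
    - [-0.162, 0, 0]
    - [-0.162, 0, 0]
    - [-0.162, 0, 0]
    - [-0.162, 0, -0.02]
  twist:
    - [0, 0, 0]
    - [0, 0, 0]
    - [0, 0, 0]
    - [0, 0, 0]
    - [0, 0, 0]
    - [0, 0, 0]
    - [0, 0, 0]
    - [0, 0, 0]
  fingers: [0.85, 0.85, 0.85, 0.85, 0.85, 0.85, 0.85, 0.85]

```text
clock: 10.0
position: [525.1, -160.9, 41.7]
orientation: [[-0.174, 0.985, -0.002], [0.985, 0.174, 0.001], [0.001, -0.001, -1.0]]
contact_force: [0.3, -0.6, 0.5]
opening: 13.0
grasp_force: 0.0
```

```bash
python3 - <<'E'
from h import *
rows((-93.6,52,120),(-93.6,52,60))
im=imaging.camera("side");cv2.imwrite("pics/s5.png",cv2.resize(im[180:360,250:470,::-1],None,fx=3.3,fy=3.3,interpolation=cv2.INTER_CUBIC))
E
```

```text
t 10.0 plate pos [ -49.6 -132.2] 41.7 open 13.0 F [ 0.3 -0.6  0.5]
twist [-0.0004 -0.0003  0.0001]
(-93.6, 52, 120) [ 0.4608 -0.1101 -0.1952]
(-93.6, 52, 60) [ 0.4606 -0.1099 -0.0452]
```

View pics/s5.png

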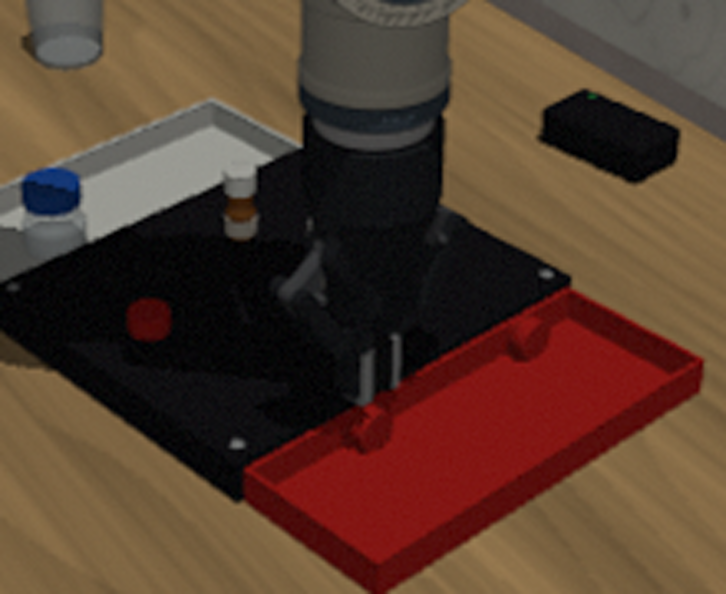

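Caps A (530,335) and B (370,428) lie in the red tray, leaning on its near wall, and C (148,320) hasn't moved. Next is C.

Request:
apply_moves:
  offset:
    - [0, 0, -0.11]
    - [0, 0, -0.21]
    - [0.08, -0.02, -0.21]
    - [0.2, -0.05, -0.21]
    - [0.32, -0.08, -0.21]
    - [0.42, -0.105, -0.2]
    - [0.461, -0.11, -0.16]
    - [0.461, -0.11, -0.09]
  twist:
    - [0, 0, 0]
    - [0, 0, 0]
    - [0, 0, 0]
    - [0, 0, 0]
    - [0, 0, 0]
    - [0, 0, 0]
    - [0, 0, 0]
    - [0, 0, 0]
  fingers: [0.85, 0.85, 0.85, 0.85, 0.85, 0.85, 0.85, 0.85]

```text
clock: 11.05
position: [450.9, 13.9, 78.7]
orientation: [[-0.176, 0.984, 0.003], [0.984, 0.176, 0.0], [-0.0, 0.003, -1.0]]
contact_force: [0.7, -0.5, 0.4]
opening: 12.7
grasp_force: 0.0
```

```bash
python3 -c "
from h import *
rows((-93.6,52,34.5),(-93.6,-133,34.5))"
```

```text
t 11.05 plate pos [-92.3  52.9] 78.7 open 12.7 F [ 0.7 -0.5  0.4]
twist [0.001  0.0002 0.0008]
(-93.6, 52, 34.5) [-0.0021 -0.0036  0.1105]
(-93.6, -133, 34.5) [-0.4646 -0.0048  0.1107]
```

Request:
apply_moves:
  offset:
    - [-0.002, -0.003, 0.025]
    - [-0.002, -0.003, 0.05]
    - [-0.002, -0.003, 0.075]
    - [-0.002, -0.003, 0.09]
    - [-0.002, -0.003, 0.1]
    - [-0.002, -0.003, 0.1]
    - [-0.002, -0.003, 0.1]
    - [-0.002, -0.003, 0.1]
  twist:
    - [0, 0, 0]
    - [0, 0, 0]
    - [0, 0, 0]
    - [0, 0, 0]
    - [0, 0, 0]
    - [0, 0, 0]
    - [0, 0, 0]
    - [0, 0, 0]
  fingers: [0.85, 0.85, 0.85, 0.85, 0.85, 0.85, 0.85, 0.85]

```text
clock: 12.05
position: [449.6, 11.4, 38.2]
orientation: [[-0.174, 0.985, 0.001], [0.985, 0.174, -0.0], [-0.0, 0.001, -1.0]]
contact_force: [-0.3, -0.1, 0.1]
opening: 13.1
grasp_force: 0.0
```

```bash
python3 -c "
from h import *
rows((-93.6,52,34.5),(-93.6,-133,34.5))"
```

```text
t 12.05 plate pos [-94.1  50.7] 38.2 open 13.1 F [-0.3 -0.1  0.1]
twist [ 0.0002  0.     -0.    ]
(-93.6, 52, 34.5) [0.0034 0.0012 0.0092]
(-93.6, -133, 34.5) [-0.4591  0.0012  0.0092]
```

Request:
apply_moves:
  offset:
    - [0, 0.001, 0.007]
    - [-0.015, 0.001, 0.01]
    - [-0.045, 0.001, 0.01]
    - [-0.08, 0.001, 0.01]
    - [-0.118, 0.001, 0.01]
    - [-0.156, 0.001, 0.01]
    - [-0.194, 0.001, 0.01]
    - [-0.232, 0.001, 0.01]
  twist:
    - [0, 0, 0]
    - [0, 0, 0]
    - [0, 0, 0]
    - [0, 0, 0]
    - [0, 0, 0]
    - [0, 0, 0]
    - [0, 0, 0]
    - [0, 0, 0]
  fingers: [0.85, 0.85, 0.85, 0.85, 0.85, 0.85, 0.85, 0.85]

```text
clock: 13.05
position: [466.0, -81.0, 33.9]
orientation: [[-0.173, 0.985, -0.0], [0.985, 0.173, -0.0], [-0.0, -0.0, -1.0]]
contact_force: [-0.0, -0.2, -1.1]
opening: 12.7
grasp_force: 0.0
```

```bash
python3 -c "
from h import *
rows((-93.6,-133,34.5))"
```

```text
t 13.05 plate pos [-94.  -43.3] 33.9 open 12.7 F [-0.  -0.2 -1.1]
twist [-0.      0.     -0.0001]
(-93.6, -133, 34.5) [-0.2243  0.001  -0.0014]
```

Request:
apply_moves:
  offset:
    - [-0.035, 0.001, 0]
    - [-0.07, 0.001, 0]
    - [-0.105, 0.001, 0]
    - [-0.14, 0.001, 0]
    - [-0.175, 0.001, 0]
    - [-0.21, 0.001, 0]
    - [-0.226, 0.001, 0]
    - [-0.226, 0.001, 0]
  twist:
    - [0, 0, 0]
    - [0, 0, 0]
    - [0, 0, 0]
    - [0, 0, 0]
    - [0, 0, 0]
    - [0, 0, 0]
    - [0, 0, 0]
    - [0, 0, 0]
  fingers: [0.85, 0.85, 0.85, 0.85, 0.85, 0.85, 0.85, 0.85]

```text
clock: 14.05
position: [482.0, -169.2, 33.9]
orientation: [[-0.173, 0.985, 0.0], [0.985, 0.173, -0.0], [-0.0, 0.0, -1.0]]
contact_force: [-0.0, -0.0, -0.0]
opening: 12.7
grasp_force: 0.0
```

Request:
apply_moves:
  offset:
    - [0, 0, -0.08]
    - [0, 0, -0.2]
    - [0, 0, -0.32]
    - [0, 0, -0.4]
    - [0, 0, -0.4]
    - [0, -0.15, -0.4]
    - [0, -0.25, -0.4]
    - [0, -0.25, -0.4]
  twist:
    - [0, 0, 0]
    - [0, 0, 0]
    - [0, 0, 0]
    - [0, 0, 0]
    - [0, 0, 0]
    - [0, 0, 0]
    - [0, 0, 0]
    - [0, 0, 0]
  fingers: [0.85, 0.85, 0.85, 0.85, 0.85, 0.85, 0.85, 0.85]

```text
clock: 15.05
position: [379.9, -185.2, 192.4]
orientation: [[-0.172, 0.985, -0.004], [0.985, 0.172, 0.002], [0.003, -0.004, -1.0]]
contact_force: [-0.1, -0.6, 0.8]
opening: 12.9
grasp_force: 0.0
```

```bash
python3 - <<'E'
from h import *
rows()
s=imaging.camera("side")[190:370,220:480,::-1];t=imaging.camera("top")[150:375,220:480,::-1]
f=lambda i:cv2.resize(i,(400,int(400*i.shape[0]/i.shape[1])),interpolation=cv2.INTER_CUBIC)
a,b=f(s),f(t);h=max(len(a),len(b));p=lambda i:np.vstack([i,np.zeros((h-len(i),400,3),np.uint8)])
cv2.imwrite("pics/end.png",np.hstack([p(a),p(b)]))
E
```

```text
t 15.05 plate pos [-196.8 -130.9] 192.4 open 12.9 F [-0.1 -0.6  0.8]
twist [-0.0011 -0.0008 -0.0005]
```

View pics/end.png

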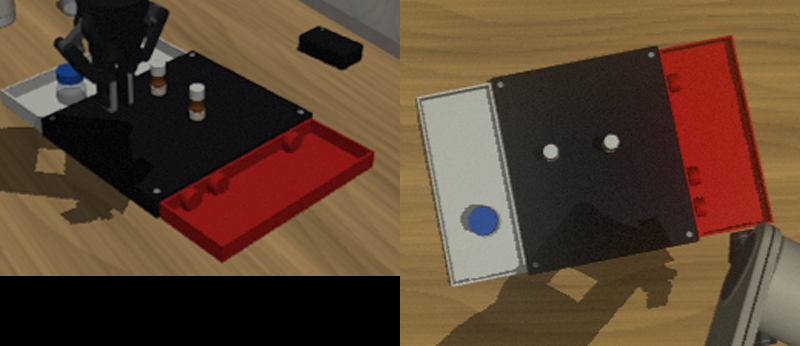

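All three caps are in the red tray (top view px 673,82; 693,175; 700,207), and the vials and jar haven't moved.

```bash
python3 -c "
from h import *
print(arm.finish_job())"
```

```text
the job is handed in; nothing more can be done
None
```

I swept all three caps into the red tray and handed the job in at about 15 s of the 48 s; the final pictures show the caps inside the tray, leaning on its near wall, and both vials and the jar still standing in place, but no verdict was returned.

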